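Swing the drilling-jig board to its stop and pin it

TASK

On the drilling jig, push the carrier board near its free corner so that it turns on the jig's pivot pin until it comes up against the screw of the steel stop, and keep it pressed there gently, with about 10 N, for a good second. Then take the round-headed locking pin out of the wooden rack and put it through the board's hole into the jig below, fully home, so that the board cannot swing away, without forcing anything. Let go, and leave the chuck key and the other things on the bench as they are.

Things in the scene. Friction and masses are not known exactly. Their poses are not given: they have to be found in the camera images.
- jig: the drilling jig, fixed to the bench: a plywood base plate 210 x 290 x 22 mm with a steel pivot pin of diameter 12 mm rising 39 mm above the plate. Origin: on the pivot pin's axis at the underside of the plate (bench level); z up; its y axis runs from the pivot pin to the jig's hole; the plate spans x -95 to 115 mm and y -55 to 235 mm
- stop: steel stop fixed on the jig; same origin and axes as the jig. Block: x 66 to 90, y 140 to 190, z 22 to 52 mm. A round adjusting screw (diameter 12 mm, axis along x at y = 165, z = 36 mm) stands out of it towards -x; the board's +x edge comes to rest on its nose, at x = 42 to 58 mm: set differently each time, not measured. It does not give; over 16 N bruises the board
- jig_hole (a point): mouth of the locking hole in the jig's base plate (17 mm wide, so that the pin enters at any setting of the stop; through the 22 mm plate), 50 mm along y from the pivot pin, at the plate's top face
- board: loose hardwood carrier board, 100 x 220 x 22 mm, 0.26 to 0.44 kg, lying on the jig's plate (underside 22 mm above the bench), its 13 mm pivot hole over the jig's pin. Origin: centre of the pivot hole at the underside; it spans x -50 to 50, y -25 to 195 mm; a dark wooden disc, diameter 56, 24 mm high, is fixed on it at y = 125 mm. Home: +x edge on the stop's screw, parallel to the jig to 0.05 rad
- board_hole (a point): mouth of the board's locking hole (14 mm wide, through), on the board's top face, 50 mm along its y axis from the pivot hole; over the jig's hole to about 3 mm when the board is home
- board_corner (a point): point on the board's -x long edge (the edge to push on), half-way up its thickness (33 mm above the bench), 15 mm from the free end. The board starts turned back from home by 0.4 to 0.85 rad (counter-clockwise seen from above). Board and plate are waxed: it slides under 2 N, but a finger that also bears down on it adds friction, which takes from the force on the stop
- rack: wooden rack block fixed to the bench, 60 x 150 x 50 mm (x, y, z), origin at the centre of its underside; two 14 mm holes, 46 mm deep, at y = -45 and +45 mm, one holding the locking pin and the other the chuck key (which is where varies)
- lock_pin: locking pin, 60 g, upright in the rack: steel shank, diameter 12 mm, 42 mm long, tapered tip; above it a round dark wooden head, diameter 26 mm, 36 mm tall. Origin: centre of the tip, z up to the head. In the rack the head's underside rests on the rack's top (50 mm above the bench); fully home in the jig it rests on the board's top (44 mm above the bench), the tip 2 mm above the bench
- chuck_key: the T-handled steel chuck key standing in the other hole of the rack, its cross-bar 80 mm long, its top 108 mm above the bench; to be left alone. Origin: its tip
- collar: brass ring 28 mm across, 12 mm high, lying on the jig's plate beside the pivot pin, to be left alone. Origin: centre of its underside
- bowl: small dark wooden bowl, 90 mm across, 40 mm high, to be left alone. Origin: centre of its underside
- glue: white plastic bottle, 56 mm across, 130 mm high, to be left alone. Origin: centre of its underside
- wax: metal can, 72 mm across, 60 mm high, to be left alone. Origin: centre of its underside
- blank: round wooden blank, 80 mm across, 35 mm high, to be left alone. Origin: centre of its underside
There are look-alikes about, which are no part of the job. What is shaped like the lock_pin but orange or yellow is not meant.

How it is judged:
On the way, in this order (a step that is already met when the one before it is completed fails the run):
1. the board is turned home and kept pressed against the stop with more than 5 N for 0.7 s, the locking pin still in the rack (contact force between board and stop above 5 N and angle between the y axis of board and the y axis of jig, either way round below 0.06 rad and distance of lock_pin from where it was at the start of the episode below 0.01 m), for 0.7 s.
2. the locking pin is through the board in the jig's hole, fully home (horizontal distance between lock_pin and jig_hole below 0.004 m and z of lock_pin in the frame of jig below 0.005 m), for 0.1 s.
At the end, for the whole second after the job is handed in: The board lies flat on the jig, parallel to it within 0.06 rad (edge at the stop's screw); the locking pin stands upright through the board in the jig's hole (within 4 mm of its axis), tip within 5 mm of the bench, so head down on the board; both at rest and released (all of step 2 and angle between the y axis of board and the y axis of jig, either way round below 0.06 rad and z of board in the frame of jig below 0.025 m and angle between lock_pin's own z axis and vertical below 0.12 rad and linear speed of each of lock_pin, board below 0.02 m/s); the robot touches nothing.
It fails at once if the board is pressed against the stop with more than 16 N (contact force between board and stop above 16 N).
It fails at once if the locking pin is forced against the board or the jig with more than 30 N (contact force between lock_pin and board above 30 N or contact force between lock_pin and jig above 30 N).
It fails at once if the board is lifted from the jig (z of board in the frame of jig above 0.035 m).
It fails at once if the chuck key is taken or moved by more than 15 mm (distance of chuck_key from where it was at the start of the episode above 0.015 m).
It fails at once if another thing on the bench is moved by more than 25 mm (distance of any of collar, bowl, glue, wax, blank from where it was at the start of the episode above 0.025 m).
It also fails if it takes over 72 s, if anything falls off the work surface, if the arm or the gripper's body presses on something with over 40 N, if the wrist force passes 120 N, or if a joint passes its speed limit or range.

ROBOT

A 6-joint arm with a two-finger parallel gripper is mounted at the origin on the work surface. World frame = base frame: x ahead of the robot, y to its left, z up, the work surface at z = 0. Lengths are in m, angles in rad, forces in N, time in s.
With the tool pointing down it reaches from about 0.35 to 0.775 m from the base axis. Payload 7.3 kg.
Tool frame: the origin (TCP) lies at the centre of the arm's flange, where the gripper is bolted on; the fingertips stand 178 mm ahead of it and the grasp point (between the pads) lies 159 mm ahead of it (tip_extent is the distance from the TCP to the fingertips, in m); z points along the fingers, y is the line along which they close (so a half turn about z gives the same grasp; the last joint's range is limited). The gripper opens to 92 mm and grips with 3 to 60 N. Pads are 19 mm wide; open, the fingers measure 130 mm over their backs; the gripper's body (75 mm by 190 mm) begins 47 mm behind the grasp point.
Start: joints at [-1.26, 0.342, 1.524, -0, 1.275, -0.146], TCP at [0.232, -0.471, 0.405] pointing down, gripper open.
Joint ranges: [-2.53, 2.53], [-0.77, 2.02], [0.04, 2.7], [-1, 4.14], [0.28, 2.66], [-3.11, 3.11]. Speed limits (rad/s): [2.57, 2.57, 3.14, 3.14, 3.14, 3.14].

INTERFACE

Orientations are given as [roll, pitch, yaw] about the fixed x, y, z axes, in that order (R = Rz(yaw) Ry(pitch) Rx(roll)).
In Python, from cell import * gives the robot as it stands.
- The arm moves only by the tool arm_command, never from a script. Its arguments are lists of equal length, an entry for each row: "xyz": the shift along the world's x, y, z in mm, a list of three; "spin": the turn about the world's z in degrees. In form: {"xyz": [[tx, ty, tz], ...], "spin": [spin, ...]}. A call has 1 to 20 rows; each row shifts and turns the commanded pose from where the row before left it; what a row does not reach is not made up. A row lasts 1/10 s, in which the tool goes at most 50 mm and 8.59 degrees, less where a joint would pass 70% of its speed; a pose out of reach is approached as far as the arm can. A call with a gripper value outside its range is refused whole. "jaw" is the opening, from -1 (shut) to 1 (fully open), set as the call begins (left out, the last holds). The fingers move at their own pace and stop on an object; "squeeze" is the grip in N (left out, the last holds). Time passes only in rows, so rows that do not move let the fingers close. It gives the time, the measured TCP pose, the force, the opening and the grip force at its end, in the units of the state.
- observe(): the state, without advancing time (a new reading comes with each control period).
- read_camera(name): name is "scene" or "side" or "wrist"; returns a dict with "img" (480x640x3 uint8, red, green, blue), "depth" (480x640 float32, m along the optical axis (not along the pixel's ray), 0 where there is no reading), "fx", "fy", "cx", "cy" (pixels), "world_from_camera" (4x4, takes a point from camera to world coordinates). Camera axes: x right, y up, looking along -z (the intrinsics and any distortion apply to the point x, -y, -z); pixel columns grow to the right and rows downward; lengths in m; the calibration is good to about 2 mm. A picture is of the moment at which its call begins.
- hand_in(): hands the job in; it is judged then, once.
The state is a dict: "time": time; "qpos": joint angles; "qvel": joint speeds; "joint_efforts": joint torques, N m; "tool_pos": TCP position; "tool_rot": TCP orientation; "contact_force": force on the tool from outside, world axes, zero at the start; "torque": the same for the moment, N m; "opening": finger opening in m; "grip_force": force on a finger pad.
Only numpy, scipy, OpenCV 4.12 (cv2) and the standard library are available. Lean on these libraries where they do the work, as an engineer would, in place of code of your own. Each camera call takes 0.05 s, during which the arm holds its last target. There are 200 camera calls.

## Working session

There is one attempt and no reset: what is moved stays moved. The work goes in short steps, Python scripts to look and compute and a tool call to move; the robot and the scene stay as the last step left them, time stands still between calls to the robot, and variables do not carry over. Pictures are saved under pics/ and viewed, at most 10 in all, crops included, and the job is handed in when it is done.

Besides the shell and the picture viewer there is one more tool, called after "Call:" by a JSON object that holds its "op" and its "data". arm_command: Moves the arm, as the interface text tells. Its arguments: {"type":"object","properties":{"xyz":{"type":"array","items":{"type":"array","items":{"type":"number"}}},"spin":{"type":"array","items":{"type":"number"}},"jaw":{"type":"number"},"squeeze":{"type":"number"}},"required":["xyz","spin"]}

```bash
mkdir -p pics; ls
python3 - <<'E'
from cell import *
import cv2,numpy as np
for n in ("scene","side"):
    c=read_camera(n); np.savez(n+".npz",**c); cv2.imwrite(f"pics/{n}1.png",c["img"][:,:,::-1])
    print(n,c["fx"],c["cx"],c["cy"],np.round(c["world_from_camera"],3).tolist(),[k for k in c])
s=observe();print(s["time"],s["tool_pos"],s["tool_rot"],s["opening"],s["contact_force"])
E
```

```text
pics
scene 613.5227078327125 326.6918321711266 249.56859166455376 [[-0.651, -0.465, 0.6, 1.459], [0.759, -0.397, 0.516, 0.756], [-0.001, 0.791, 0.611, 0.929], [0.0, 0.0, 0.0, 1.0]] ['img', 'depth', 'fx', 'fy', 'cx', 'cy', 'world_from_camera']
side 524.4446242497587 320.2020941742547 244.18447669919277 [[0.899, 0.293, -0.326, 0.238], [-0.438, 0.597, -0.672, -0.677], [-0.003, 0.747, 0.665, 0.753], [0.0, 0.0, 0.0, 1.0]] ['img', 'depth', 'fx', 'fy', 'cx', 'cy', 'world_from_camera']
0.1 [ 0.231544   -0.47104409  0.40412741] [-3.14023139e+00 -1.88096545e-04  4.56819345e-01] 0.09176213979927089 [-0.15389237 -0.47077922  0.41152041]
```

View pics/scene1.png

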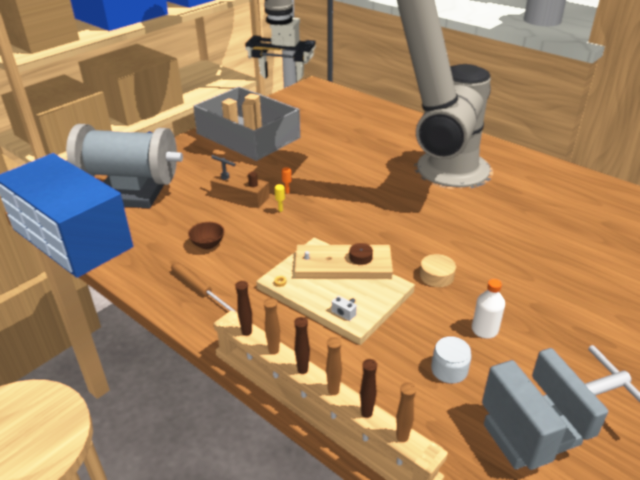

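View pics/side1.png

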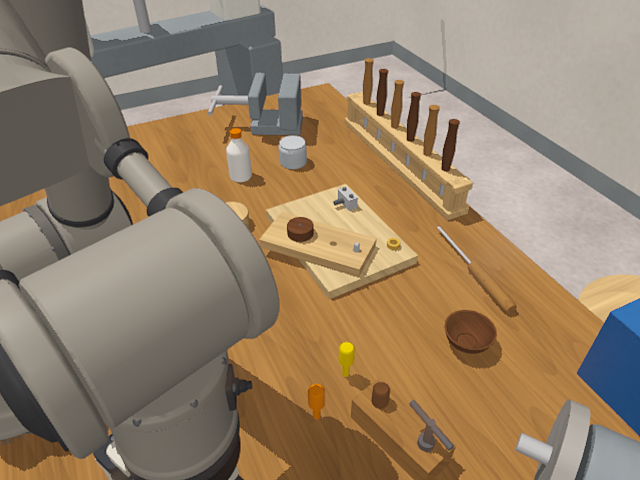

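Scene picture: jig plate around (335,288), board with dark disc at (361,254), stop at (344,307), collar (281,281), rack (240,188) with the chuck key (224,167).
Lock-pin candidates in scene: the dark brown round head in the rack at (253,181), orange (287,180), yellow (280,197), and the dark and brown tool handles on the long rail at (245,308) to (405,415). The description picks the dark head in the rack, which is (381,395) in side.

```bash
cat > h.py <<'E'
import numpy as np,cv2
def cloud(c):
    v,u=np.mgrid[0:480,0:640]; d=c["depth"]
    p=np.stack([(u-c["cx"])/c["fx"]*d,-(v-c["cy"])/c["fy"]*d,-d],-1)
    M=c["world_from_camera"]; w=p@M[:3,:3].T+M[:3,3]; w[d<=0]=np.nan; return w
def proj(c,p):
    M=c["world_from_camera"]; q=(np.asarray(p)-M[:3,3])@M[:3,:3]
    return c["cx"]+c["fx"]*q[0]/-q[2], c["cy"]-c["fy"]*q[1]/-q[2]
def ray(c,u,v,z):
    M=c["world_from_camera"]; d=M[:3,:3]@np.array([(u-c["cx"])/c["fx"],-(v-c["cy"])/c["fy"],-1]); o=M[:3,3]
    return o+d*(z-o[2])/d[2]
def comp(mask,seed):
    n,l=cv2.connectedComponents(mask.astype(np.uint8)); return l==l[seed[1],seed[0]]
E
python3 - <<'E'
from h import *
np.set_printoptions(precision=4,suppress=True)
roi={"scene":(240,230,430,345),"side":(250,175,430,305)}
rack={"scene":(200,145,275,210),"side":(340,375,460,479)}
P={}
for n in roi:
    c=dict(np.load(n+".npz")); w=cloud(c); 
    u0,v0,u1,v1=roi[n]; m=np.zeros((480,640),bool); m[v0:v1,u0:u1]=1
    def pick(m,a,b): 
        k=m&(w[...,2]>a)&(w[...,2]<b); n_,l,s,_=cv2.connectedComponentsWithStats(k.astype(np.uint8)); 
        return w[l==1+np.argmax(s[1:,4])]
    for nm,a,b in(("plate",.016,.028),("board",.039,.049),("disc",.063,.073)):
        p=pick(m,a,b); P[nm,n]=p; r=cv2.minAreaRect(p[:,:2].astype(np.float32)*1000); print(n,nm,len(p),np.median(p[:,2]),r)
    u0,v0,u1,v1=rack[n]; m[:]=0; m[v0:v1,u0:u1]=1
    for nm,a,b in(("racktop",.044,.056),("pin",.080,.092),("key",.097,.115)):
        p=pick(m,a,b); P[nm,n]=p; r=cv2.minAreaRect(p[:,:2].astype(np.float32)*1000); print(n,nm,len(p),np.median(p[:,2]),r)
for nm in("plate","board","disc","racktop","pin","key"):
    p=np.vstack([P[nm,n] for n in roi]); r=cv2.minAreaRect(p[:,:2].astype(np.float32)*1000); print(nm,r,cv2.boxPoints(r).tolist() if nm!="pin" else "")
a=dict(np.load("side.npz"))["img"][340:480,280:480]; b=dict(np.load("side.npz"))["img"][170:310,250:450]
cv2.imwrite("pics/crop1.png",cv2.resize(np.vstack([a,b]),None,fx=2.1,fy=2.1,interpolation=2)[:,:,::-1])
E
```

```text
scene plate 5363 0.02288612349757857 ((650.3099365234375, 83.62248229980469), (217.30258178710938, 294.15618896484375), 3.1973345279693604)
scene board 2253 0.04469174384458707 ((590.2295532226562, 58.49956512451172), (110.4670639038086, 219.93629455566406), 40.44573211669922)
scene disc 319 0.06836524214745865 ((565.430908203125, 89.5186996459961), (56.963104248046875, 52.77642059326172), 38.77307891845703)
scene racktop 615 0.05055870975985066 ((521.2393188476562, -369.43780517578125), (72.68836212158203, 159.70826721191406), 13.950690269470215)
scene pin 49 0.08543812057397615 ((510.9964599609375, -323.2286682128906), (32.559776306152344, 23.010000228881836), 68.13189697265625)
scene key 100 0.10586616738604498 ((531.7513427734375, -412.3249816894531), (19.24066925048828, 86.65558624267578), 3.805758237838745)
side plate 5049 0.0205712070068359 ((619.1140747070312, 82.1898422241211), (275.87359619140625, 296.1807556152344), 2.9242653846740723)
side board 2970 0.04258269174067636 ((587.7384643554688, 57.30316162109375), (104.32174682617188, 222.4113311767578), 39.913543701171875)
s
[... 1281 characters left out ...]
.64779663085938], [568.6834716796875, 129.78306579589844]]
racktop ((521.2393188476562, -369.43780517578125), (72.68836212158203, 159.70826721191406), 13.950690269470215) [[466.71539306640625, -300.701171875], [505.21893310546875, -455.6986083984375], [575.7632446289062, -438.1744384765625], [537.2597045898438, -283.177001953125]]
pin ((509.96942138671875, -324.8819580078125), (32.96088790893555, 26.03020477294922), 21.05559539794922) 
key ((531.7513427734375, -412.3249816894531), (19.24066925048828, 86.65558624267578), 3.805758237838745) [[519.2763671875, -369.7312927246094], [525.028076171875, -456.1957702636719], [544.226318359375, -454.9186706542969], [538.474609375, -368.4541931152344]]
```

View pics/crop1.png

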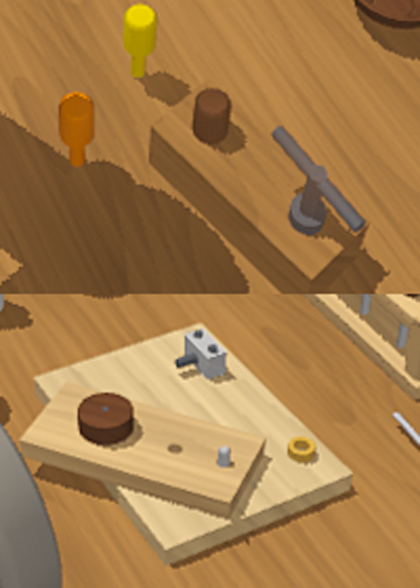

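Crop: brown-headed pin in the rack at (212,115), the T-key beside it at (320,175), and the orange and yellow look-alikes standing separately, so the choice holds. Board and plate measurements agree: pivot ≈ (0.6445, -0.0065), jig yaw ≈ 3.0°, board yaw ≈ 40.4°. Next I move above the push start point and work out where the screw nose and the neighbouring things are.

Call:
{"op": "arm_command", "data": {"xyz": [[17.6, 41.8, 0], [17.6, 41.8, 0], [17.6, 41.8, 0], [17.6, 41.8, 0], [17.6, 41.8, 0], [17.6, 41.8, 0], [17.6, 41.8, 0], [17.6, 41.8, 0], [17.6, 41.8, 0], [17.6, 41.8, 0], [17.6, 41.8, 0], [17.6, 41.8, 0], [17.6, 41.8, 0], [0, 0, 0], [0, 0, 0]], "spin": [8, 8, 8, 8, 8, 8, 8, 8, 8, 8, 8, 8, 8, 0, 0], "jaw": -1}}

```text
time: 1.6
tool_pos: [0.4603, 0.0731, 0.4042]
tool_rot: [-3.14, -0.001, 2.274]
contact_force: [-0.5, -0.1, -0.1]
opening: 0.0002
grip_force: 0.0
```

Run:
```python
from h import *
np.set_printoptions(precision=1,suppress=True)
o=np.array([644.5,-6.5]); a=np.radians(3.05); R=np.array([[np.cos(a),-np.sin(a)],[np.sin(a),np.cos(a)]])
for n in("scene","side"):
    c=dict(np.load(n+".npz")); w=cloud(c)*1000; j=(w[...,:2]-o)@R
    def q(x0,x1,y0,y1,z0,z1):
        k=(j[...,0]>x0)&(j[...,0]<x1)&(j[...,1]>y0)&(j[...,1]<y1)&(w[...,2]>z0)&(w[...,2]<z1); return j[k],w[k]
    p,_=q(30,100,140,190,47,57); print(n,"block top jig",np.percentile(p,[1,50,99],axis=0).tolist())
    p,_=q(30,64,150,180,38,45); print("screw",len(p),np.sort(p[:,0])[:8],np.median(p[:,1]))
    p,_=q(-12,12,-12,12,56,66); print("pivot",len(p),p.mean(0))
    p,pw=q(-300,300,-100,500,58,140); print("tall",pw[:,:2].min(0),pw[:,:2].max(0))
c=dict(np.load("scene.npz"));print("glue",ray(c,488,315,.06)*1000,"blank",ray(c,438,267,.035)*1000)
```

```text
scene block top jig [[66.13375071315649, 140.65263969309063], [81.58243546988761, 166.05371281089333], [92.60205217116493, 189.60959897820675]]
screw 21 [43.8 44.5 44.9 46.2 46.3 46.7 46.8 48.4] 166.47967890383407
pivot 21 [2.  0.7]
tall [522.9 -11.6] [942.6 508. ]
side block top jig [[64.20510521085458, 140.45703662359753], [75.9294955206573, 164.03775033132283], [89.21431478384676, 187.22203948170548]]
screw 23 [42.2 43.2 43.2 43.5 45.1 46.9 47.  48.1] 162.47503989037645
pivot 22 [-2.6 -1.3]
tall [510.7 -11.7] [942.7 508.1]
glue [557.7 413.4  60. ] blank [464.8 238.1  35. ]
```

Call:
{"op": "arm_command", "data": {"xyz": [[0, 0, -45], [0, 0, -45], [0, 0, -45], [0, 0, -45], [0, 0, -18], [0, 0, 0], [5, 4, 0], [4, 3, 0], [2, 1.5, 0], [0, 0, 0]], "spin": [0, 0, 0, 0, 0, 0, 0, 0, 0, 0]}}

```text
time: 2.6
tool_pos: [0.472, 0.081, 0.2078]
tool_rot: [3.14, 0.002, 2.272]
contact_force: [0.5, 0.3, 0.4]
opening: 0.0001
grip_force: 0.0
```

Run:
```python
from h import *
# TCP waypoints for rigid turn of tool with board: offset d outside the edge
o=np.array([644.5,-6.5])
def tcp(t,d): 
    a=np.radians(t);return o+np.array([[np.cos(a),-np.sin(a)],[np.sin(a),np.cos(a)]])@[-50-d,180]
p=tcp(40.4,19)
print(p)
for t in (38,36,34,32,30,28,26,24,22,20,18,16,14,12,10,9,8,7,6,5): 
    q=tcp(t,19); print(t,np.round(q,1),np.round(q-p,1)); p=q
```

```text
[475.29227459  85.85662218]
38 [479.3  92.9] [4. 7.]
36 [482.9  98.6] [3.6 5.7]
34 [486.6 104.1] [3.8 5.6]
32 [490.6 109.6] [4.  5.4]
30 [494.7 114.9] [4.1 5.3]
28 [499.1 120. ] [4.3 5.2]
26 [503.6 125. ] [4.5 5. ]
24 [508.3 129.9] [4.7 4.8]
22 [513.1 134.5] [4.8 4.7]
20 [518.1 139. ] [5.  4.5]
18 [523.3 143.4] [5.2 4.3]
16 [528.6 147.5] [5.3 4.1]
14 [534.  151.5] [5.4 4. ]
12 [539.6 155.2] [5.6 3.8]
10 [545.3 158.8] [5.7 3.6]
9 [548.2 160.5] [2.9 1.7]
8 [551.1 162.1] [2.9 1.7]
7 [554.1 163.7] [3.  1.6]
6 [557.1 165.3] [3.  1.6]
5 [560.1 166.8] [3.  1.5]
```

Call:
{"op": "arm_command", "data": {"xyz": [[4, 5.6, 0], [3.8, 5.7, 0], [3.6, 5.7, 0], [3.8, 5.6, 0], [4, 5.4, 0], [4.1, 5.3, 0], [4.3, 5.2, 0], [4.5, 5, 0], [4.7, 4.8, 0], [4.8, 4.7, 0], [5, 4.5, 0], [5.2, 4.3, 0], [5.3, 4.1, 0], [5.4, 4, 0], [3, 2, 0], [2, 1, 0], [0, 0, 0], [0, 0, 0]], "spin": [-1, -1, -2, -2, -2, -2, -2, -2, -2, -2, -2, -2, -2, -2, -1, -1, 0, 0]}}

```text
time: 4.4
tool_pos: [0.5388, 0.1536, 0.2067]
tool_rot: [3.141, 0.0, 1.784]
contact_force: [-0.2, -0.7, 0.4]
opening: 0.0004
grip_force: 0.0
```

```bash
cat > look.py <<'E'
from cell import *
from h import *
import sys
def board():
    out=[]
    for n in("scene","side"):
        c=read_camera(n); w=cloud(c)*1000
        k=(w[...,2]>39)&(w[...,2]<49)&(w[...,0]>430)&(w[...,0]<720)&(w[...,1]>-60)&(w[...,1]<230)
        nn,l,s,_=cv2.connectedComponentsWithStats(k.astype(np.uint8)); p=w[l==1+np.argmax(s[1:,4])]
        out.append(cv2.minAreaRect(p[:,:2].astype(np.float32)))
    return out
if __name__=="__main__":
    for r in board(): print(r)
    s=observe(); print(s["time"],s["tool_pos"],s["contact_force"])
E
python3 look.py
```

```text
((626.8023681640625, 76.15399932861328), (108.31315612792969, 222.1845703125), 12.157008171081543)
((609.6553955078125, 72.17957305908203), (136.80848693847656, 223.7960205078125), 13.474645614624023)
4.5 [0.53881152 0.15356031 0.2067854 ] [ 0.13012453  0.40189771 -0.67451559]
```

Call:
{"op": "arm_command", "data": {"xyz": [[2.8, 1.8, 0], [2.9, 1.7, 0], [2.9, 1.7, 0], [2.9, 1.7, 0], [0, 0, 0], [0, 0, 0]], "spin": [-1, -1, -1, -1, 0, 0]}}

```text
time: 5.1
tool_pos: [0.5505, 0.1606, 0.2067]
tool_rot: [3.141, 0.0, 1.714]
contact_force: [-0.5, 0.0, 0.3]
opening: 0.0003
grip_force: 0.0
```

Call:
{"op": "arm_command", "data": {"xyz": [[0.75, 0.4, 0], [0.75, 0.4, 0], [0.75, 0.4, 0], [0, 0, 0]], "spin": [-0.25, -0.25, -0.25, 0]}}

```text
time: 5.5
tool_pos: [0.5527, 0.1617, 0.2067]
tool_rot: [3.142, 0.0, 1.7]
contact_force: [0.2, 0.2, -0.0]
opening: 0.0002
grip_force: 0.2
```

Call:
{"op": "arm_command", "data": {"xyz": [[0.75, 0.4, 0], [0.75, 0.4, 0], [0.75, 0.4, 0], [0, 0, 0]], "spin": [-0.25, -0.25, -0.25, 0]}}

```text
time: 5.9
tool_pos: [0.555, 0.163, 0.2067]
tool_rot: [3.141, -0.0, 1.687]
contact_force: [-0.0, -0.0, -0.3]
opening: 0.0006
grip_force: 0.1
```

Call:
{"op": "arm_command", "data": {"xyz": [[0.5, 0.25, 0], [0.5, 0.25, 0], [0, 0, 0]], "spin": [-0.2, -0.2, 0]}}

```text
time: 6.2
tool_pos: [0.5559, 0.1635, 0.2067]
tool_rot: [3.141, -0.0, 1.68]
contact_force: [-0.3, 0.5, 0.2]
opening: 0.0006
grip_force: 0.2
```

```bash
python3 look.py; python3 -c "
from cell import *
for i in range(1):
  import cv2;c=read_camera('side');cv2.imwrite('pics/s2.png',cv2.resize(c['img'][170:310,240:440],None,fx=3,fy=3)[:,:,::-1])"
```

```text
((626.4840087890625, 75.64764404296875), (151.6891632080078, 225.6429443359375), 6.792862415313721)
((648.142822265625, 79.6134262084961), (169.2731475830078, 230.98731994628906), 15.94088363647461)
6.3 [0.55592478 0.16346238 0.2067268 ] [-0.07177267 -0.31306232  0.27359218]
```

View pics/s2.png

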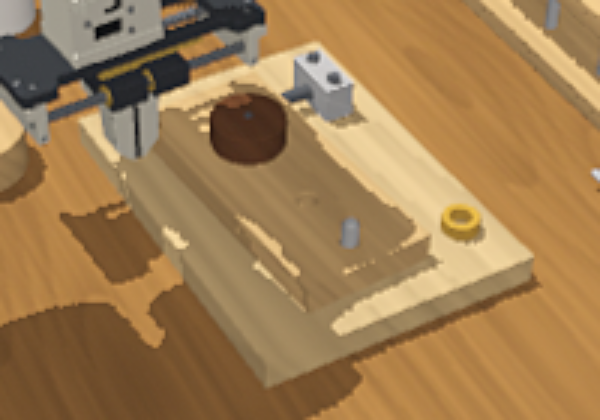

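The picture shows the fingers at the free corner (130,130), with the board edge just short of the screw nose at (290,97). I continue in small steps.

Call:
{"op": "arm_command", "data": {"xyz": [[0.5, 0.25, 0], [0, 0, 0]], "spin": [-0.2, 0]}}

```text
time: 6.55
tool_pos: [0.5564, 0.1637, 0.2067]
tool_rot: [3.142, 0.0, 1.677]
contact_force: [0.1, 0.1, -0.2]
opening: 0.0004
grip_force: 0.3
```

Call:
{"op": "arm_command", "data": {"xyz": [[0.5, 0.25, 0], [0, 0, 0]], "spin": [-0.2, 0]}}

```text
time: 6.75
tool_pos: [0.5569, 0.164, 0.2067]
tool_rot: [3.141, -0.0, 1.673]
contact_force: [-0.4, 0.5, 0.5]
opening: 0.0008
grip_force: 0.3
```

Call:
{"op": "arm_command", "data": {"xyz": [[0.5, 0.25, 0], [0, 0, 0]], "spin": [-0.2, 0]}}

```text
time: 6.95
tool_pos: [0.5574, 0.1642, 0.2068]
tool_rot: [3.141, -0.0, 1.67]
contact_force: [-0.3, 0.0, 0.1]
opening: 0.0004
grip_force: 0.2
```

Call:
{"op": "arm_command", "data": {"xyz": [[0.5, 0.25, 0], [0, 0, 0]], "spin": [-0.2, 0]}}

```text
time: 7.15
tool_pos: [0.558, 0.1644, 0.2067]
tool_rot: [3.141, -0.0, 1.666]
contact_force: [-1.2, -0.3, 0.3]
opening: 0.0004
grip_force: 0.2
```

Call:
{"op": "arm_command", "data": {"xyz": [[0.3, 0.1, 0], [0, 0, 0]], "spin": [0, 0]}}

```text
time: 7.35
tool_pos: [0.5582, 0.1646, 0.2067]
tool_rot: [3.141, -0.0, 1.666]
contact_force: [0.0, 0.5, 0.1]
opening: 0.0005
grip_force: 0.3
```

Call:
{"op": "arm_command", "data": {"xyz": [[0.3, 0.1, 0], [0, 0, 0]], "spin": [0, 0]}}

```text
time: 7.55
tool_pos: [0.5585, 0.1647, 0.2067]
tool_rot: [3.141, -0.0, 1.666]
contact_force: [0.4, -0.6, -0.4]
opening: 0.0005
grip_force: 0.3
```

Call:
{"op": "arm_command", "data": {"xyz": [[0.4, 0.2, 0], [0, 0, 0]], "spin": [-0.1, 0]}}

```text
time: 7.75
tool_pos: [0.5589, 0.1648, 0.2067]
tool_rot: [3.141, 0.0, 1.664]
contact_force: [-0.3, -0.6, -0.7]
opening: 0.0003
grip_force: 0.3
```

Call:
{"op": "arm_command", "data": {"xyz": [[0.4, 0.2, 0], [0, 0, 0]], "spin": [-0.1, 0]}}

```text
time: 7.95
tool_pos: [0.5593, 0.1651, 0.2067]
tool_rot: [3.141, -0.0, 1.663]
contact_force: [-0.3, -1.0, 0.4]
opening: 0.0003
grip_force: 0.3
```

Call:
{"op": "arm_command", "data": {"xyz": [[0.4, 0.2, 0], [0, 0, 0]], "spin": [-0.1, 0]}}

```text
time: 8.15
tool_pos: [0.5597, 0.1653, 0.2067]
tool_rot: [3.141, 0.0, 1.661]
contact_force: [-1.2, 0.1, 0.6]
opening: 0.0002
grip_force: 0.3
```

Call:
{"op": "arm_command", "data": {"xyz": [[0.4, 0.1, 0], [0, 0, 0]], "spin": [-0.1, 0]}}

```text
time: 8.35
tool_pos: [0.5601, 0.1654, 0.2067]
tool_rot: [3.142, -0.0, 1.659]
contact_force: [-2.1, -0.3, 0.4]
opening: 0.0004
grip_force: 0.4
```

Call:
{"op": "arm_command", "data": {"xyz": [[0.4, 0.1, 0], [0, 0, 0]], "spin": [-0.1, 0]}}

```text
time: 8.55
tool_pos: [0.5603, 0.1654, 0.2067]
tool_rot: [-3.141, 0.0, 1.658]
contact_force: [-2.7, 0.5, 1.7]
opening: 0.0002
grip_force: 1.2
```

Call:
{"op": "arm_command", "data": {"xyz": [[0.4, 0.1, 0], [0, 0, 0]], "spin": [-0.1, 0]}}

```text
time: 8.75
tool_pos: [0.5605, 0.1655, 0.2067]
tool_rot: [-3.14, 0.0, 1.656]
contact_force: [-4.6, 0.2, 3.1]
opening: 0.0008
grip_force: 2.4
```

Call:
{"op": "arm_command", "data": {"xyz": [[0.4, 0.1, 0.3], [0, 0, 0]], "spin": [0, 0]}}

```text
time: 8.95
tool_pos: [0.5607, 0.1656, 0.2067]
tool_rot: [-3.139, 0.0, 1.656]
contact_force: [-4.9, -0.7, 2.4]
opening: 0.0004
grip_force: 2.8
```

Call:
{"op": "arm_command", "data": {"xyz": [[0.4, 0.1, 0.3], [0, 0, 0]], "spin": [0, 0]}}

```text
time: 9.15
tool_pos: [0.5609, 0.1657, 0.2068]
tool_rot: [-3.138, 0.0, 1.656]
contact_force: [-6.4, -1.1, 0.9]
opening: 0.0003
grip_force: 3.0
```

Call:
{"op": "arm_command", "data": {"xyz": [[0.4, 0.1, 0.1], [0, 0, 0]], "spin": [0, 0]}}

```text
time: 9.35
tool_pos: [0.5611, 0.1657, 0.2068]
tool_rot: [-3.138, 0.0, 1.656]
contact_force: [-6.8, -1.2, 1.3]
opening: 0.0005
grip_force: 3.5
```

Call:
{"op": "arm_command", "data": {"xyz": [[0.4, 0.1, 0.1], [0, 0, 0]], "spin": [0, 0]}}

```text
time: 9.55
tool_pos: [0.5613, 0.1658, 0.2068]
tool_rot: [-3.137, 0.0, 1.656]
contact_force: [-7.8, -0.7, 1.3]
opening: 0.0003
grip_force: 4.0
```

Call:
{"op": "arm_command", "data": {"xyz": [[0.4, 0.1, 0], [0.4, 0.1, 0], [0, 0, 0]], "spin": [0, 0, 0]}}

```text
time: 9.85
tool_pos: [0.5616, 0.1659, 0.2067]
tool_rot: [-3.135, 0.001, 1.656]
contact_force: [-10.4, -1.4, 3.7]
opening: 0.0004
grip_force: 5.4
```

Call:
{"op": "arm_command", "data": {"xyz": [[0, 0, 0], [0, 0, 0], [0, 0, 0], [0, 0, 0], [0, 0, 0], [0, 0, 0], [0, 0, 0], [0, 0, 0], [0, 0, 0], [0, 0, 0], [0, 0, 0], [0, 0, 0], [0, 0, 0]], "spin": [0, 0, 0, 0, 0, 0, 0, 0, 0, 0, 0, 0, 0]}}

```text
time: 11.15
tool_pos: [0.5616, 0.1659, 0.2067]
tool_rot: [-3.135, 0.001, 1.656]
contact_force: [-10.3, -1.9, 4.1]
opening: 0.0004
grip_force: 5.3
```

Call:
{"op": "arm_command", "data": {"xyz": [[-1, -0.1, 0], [-1, -0.1, 0], [-2, -0.2, 0], [-6, -0.6, 0], [-20, -2, 0], [-10, -1, 10], [0, 0, 50], [0, 0, 50], [0, 0, 45], [30, -40, 0], [30, -40, 0], [10, -40, 0], [0, -20, 0], [0, 0, 0], [0, 0, 0]], "spin": [0, 0, 0, 0, 0, 0, 0, 0, 0, 0, 0, 0, 0, 0, 0]}}

```text
time: 12.65
tool_pos: [0.5932, 0.0221, 0.3633]
tool_rot: [3.14, -0.0, 1.655]
contact_force: [0.6, 0.7, -0.1]
opening: 0.0005
grip_force: 0.0
```

```bash
python3 look.py
python3 - <<'E'
from cell import *
from h import *
c=read_camera("wrist"); np.savez("wrist1.npz",**c); cv2.imwrite("pics/w1.png",c["img"][:,:,::-1])
for n,y,o_ in(("scene",(280,190),(287,176)),("side",(347,350),(316,390))):
    w=cloud(dict(np.load(n+".npz")))*1000; print(n,w[y[1],y[0]],w[o_[1],o_[0]])
E
```

```text
((646.388916015625, 78.34931945800781), (126.30555725097656, 224.240234375), 5.127224445343018)
((654.0531005859375, 79.44185638427734), (141.6158447265625, 223.94349670410156), 5.152910232543945)
12.75 [0.59307866 0.02317826 0.36311603] [ 0.56696292 -0.00989667  0.27748006]
scene [ 502.67668955 -227.50904261   71.11005081] [ 430.70006929 -271.12517724   63.86417632]
side [ 496.34562712 -238.72735602   77.37528399] [ 421.23204649 -282.11779544   76.78247738]
```

View pics/w1.png

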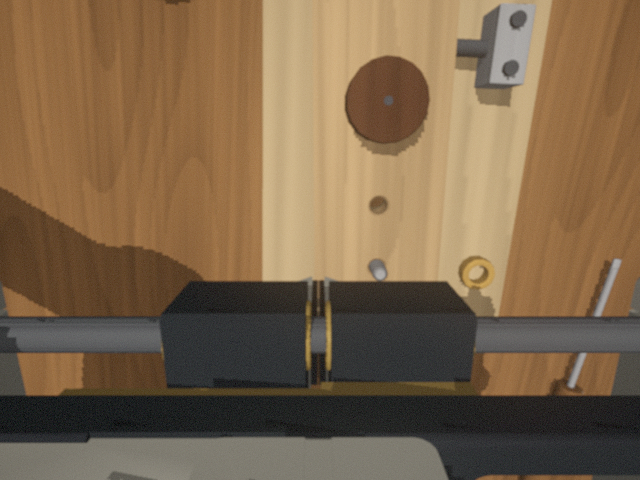

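Wrist picture: board hole at (378,204), pivot pin at (378,268), disc at (388,100), and the board edge at the screw nose (458,47). The board stayed home after release.

Run:
```python
from h import *
np.set_printoptions(precision=1,suppress=True)
c=dict(np.load("wrist1.npz")); g=cv2.cvtColor(c["img"],cv2.COLOR_RGB2HSV)
print("hole",ray(c,378,204,.044)*1000)
roi=g[190:220,362:396]; t,m=cv2.threshold(roi[...,2],0,255,cv2.THRESH_BINARY_INV+cv2.THRESH_OTSU)
n,l,s,ce=cv2.connectedComponentsWithStats(m); i=1+np.argmax(s[1:,4]); ct=max(cv2.findContours((l==i).astype(np.uint8),0,1)[0],key=cv2.contourArea)
(x,y),r=cv2.minEnclosingCircle(ct); print(s[i],x+362,y+190,r,"px; mm r",r/c["fx"]*320); print("hole",ray(c,x+362,y+190,.044)*1000)
# disc top circle
m=((g[...,2]<130)&(g[...,1]>100)).astype(np.uint8); m[:40]=0;m[160:]=0;m[:,:330]=0;m[:,445:]=0
ct=max(cv2.findContours(m,0,1)[0],key=cv2.contourArea); (x,y),r=cv2.minEnclosingCircle(ct); print("disc",x,y,r,ray(c,388,100,.068)*1000)
print("pivot top",ray(c,376,262,.061)*1000); w=cloud(c)*1000
for u,v in((378,204),(376,262),(388,100),(400,204)): print(w[v,u])
print(proj(c,[.6401,.0433,.044]),proj(c,[.6445,-.0065,.061]))
```

```text
hole [637.8  45.7  44. ]
[  7   6  19  18 272] 378.0 204.0 9.486932754516602 px; mm r 7.7197495127103855
hole [637.8  45.7  44. ]
disc 390.5 105.0 49.30780792236328 [631.5 119.5  68. ]
pivot top [639.    4.2  61. ]
[645.4  38.6  -0.9]
[641.1   0.5  49.2]
[631.1 119.3  70.1]
[654.4  47.4  45.5]
(np.float64(380.6075893473519), np.float64(207.33793716923446)) (np.float64(381.42525921539414), np.float64(275.8305691201663))
```

Call:
{"op": "arm_command", "data": {"xyz": [[-14.5, -41, 4.7], [-14.5, -41, 4.7], [-14.5, -41, 4.7], [-14.5, -41, 4.7], [-14.5, -41, 4.7], [-14.5, -41, 4.7], [-14.5, -41, 4.7], [-14.5, -41, 4.7], [-14.5, -41, 4.4], [0, 0, 0], [0, 0, 0], [0, 0, 0]], "spin": [0, 0, 0, 0, 0, 0, 0, 0, 0, 0, 0, 0], "jaw": 0.2}}

```text
time: 14.0
tool_pos: [0.4634, -0.3454, 0.4045]
tool_rot: [3.141, -0.001, 1.658]
contact_force: [0.1, 0.4, -0.1]
opening: 0.0551
grip_force: 0.0
```

Run:
```python
from cell import *
from h import *
np.set_printoptions(precision=1,suppress=True)
c=read_camera("wrist"); np.savez("wrist2.npz",**c); cv2.imwrite("pics/w2.png",c["img"][:,:,::-1]); s=observe();print(s["tool_pos"]*1000,s["tool_rot"],s["opening"])
w=cloud(c)*1000; k=(w[...,2]>80)&(w[...,2]<94)&(abs(w[...,0]-508)<40)&(abs(w[...,1]+325)<40)
n,l,st,_=cv2.connectedComponentsWithStats(k.astype(np.uint8)); i=1+np.argmax(st[1:,4])
ct=max(cv2.findContours((l==i).astype(np.uint8),0,1)[0],key=cv2.contourArea); (x,y),r=cv2.minEnclosingCircle(ct)
print(x,y,r,st[i],ray(c,x,y,.086)*1000,np.median(w[l==i],axis=0))
```

```text
[ 463.5 -345.3  404.5] [ 3.1 -0.   1.7] 0.05506491802814994
375.4009094238281 204.770263671875 16.82876968383789 [359 188  34  34 856] [ 505.8 -323.4   86. ] [ 505.6 -323.1   86.7]
```

View pics/w2.png

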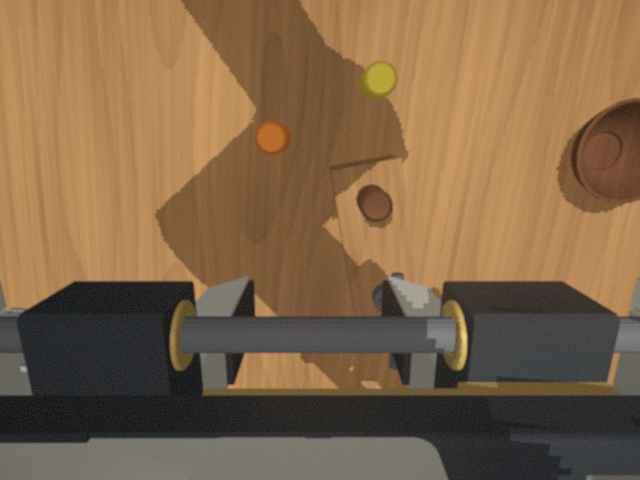

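Wrist picture: pin head at (375,205) in the rack, orange at (272,137), yellow at (379,79), chuck key at (390,285). The pin-to-hole difference from the wrist camera, (132.1, 369.0) mm, agrees with the other two cameras.

Call:
{"op": "arm_command", "data": {"xyz": [[22, 10.4, 0], [22, 10.4, 0], [0, 0, -45], [0, 0, -45], [0, 0, -40], [0, 0, -25], [0, 0, -17], [0, 0, 0], [0, 0, 0]], "spin": [0, 0, 0, 0, 0, 0, 0, 0, 0]}}

```text
time: 14.95
tool_pos: [0.5074, -0.3251, 0.233]
tool_rot: [3.141, -0.0, 1.658]
contact_force: [-0.2, -0.1, 1.0]
opening: 0.055
grip_force: 0.0
```

Call:
{"op": "arm_command", "data": {"xyz": [[0, 0, 0], [0, 0, 0], [0, 0, 0], [0, 0, 0], [0, 0, 0], [0, 0, 0], [0, 0, 0], [0, 0, 0]], "spin": [0, 0, 0, 0, 0, 0, 0, 0], "jaw": -1, "squeeze": 12}}

```text
time: 15.75
tool_pos: [0.5068, -0.3261, 0.2329]
tool_rot: [3.141, 0.0, 1.656]
contact_force: [-0.2, 0.2, 5.4]
opening: 0.0253
grip_force: 12.0
```

Call:
{"op": "arm_command", "data": {"xyz": [[0, 0, 5], [0, 0, 15], [0, 0, 30], [0, 0, 30], [0, 0, 0], [0, 0, 0]], "spin": [0, 0, 0, 0, 0, 0]}}

```text
time: 16.35
tool_pos: [0.5067, -0.326, 0.3128]
tool_rot: [3.141, 0.001, 1.656]
contact_force: [-0.8, 0.3, -1.1]
opening: 0.0256
grip_force: 12.0
```

Call:
{"op": "arm_command", "data": {"xyz": [[13, 37, 0], [13, 37, 0], [13, 37, 0], [13, 37, 0], [13, 37, 0], [13, 37, 0], [13, 37, 0], [13, 37, 0], [13, 37, 0], [13, 30, 0], [2, 6, 0], [0, 0, -15], [0, 0, -15], [0, 0, 0], [0, 0, 0], [0, 0, 0], [0, 0, 0]], "spin": [0, 0, 0, 0, 0, 0, 0, 0, 0, 0, 0, 0, 0, 0, 0, 0, 0]}}

```text
time: 18.05
tool_pos: [0.6389, 0.0426, 0.2833]
tool_rot: [3.14, 0.0, 1.655]
contact_force: [-0.2, -0.0, -1.2]
opening: 0.0257
grip_force: 12.0
```

Run:
```python
from cell import *
from h import *
np.set_printoptions(precision=1,suppress=True)
s=observe();print(s["tool_pos"]*1000,s["tool_rot"],s["opening"],s["contact_force"],s["time"])
im=[]
for n,(u,v) in(("scene",(320,265)),("side",(345,245))):
    c=read_camera(n); np.savez(n+"3.npz",**c); im.append(cv2.resize(c["img"][v-50:v+50,u-65:u+65],(780,600))[::1])
    print(n,"tcp tip expected",proj(c,[s["tool_pos"][0],s["tool_pos"][1],s["tool_pos"][2]-.225]),"hole",proj(c,[.6389,.0434,.044]))
cv2.imwrite("pics/p3.png",cv2.resize(np.hstack(im),(800,308))[:,:,::-1])
```

```text
[638.9  42.6 283.3] [3.1 0.  1.7] 0.025661310098410422 [-0.2 -0.  -1.2] 18.05
scene tcp tip expected (np.float64(324.08274756568073), np.float64(260.5382068493473)) hole (np.float64(324.37257307027403), np.float64(265.5594352927697))
side tcp tip expected (np.float64(343.2591845436149), np.float64(230.3162420827975)) hole (np.float64(342.8883804746936), np.float64(235.37989021803995))
```

View pics/p3.png

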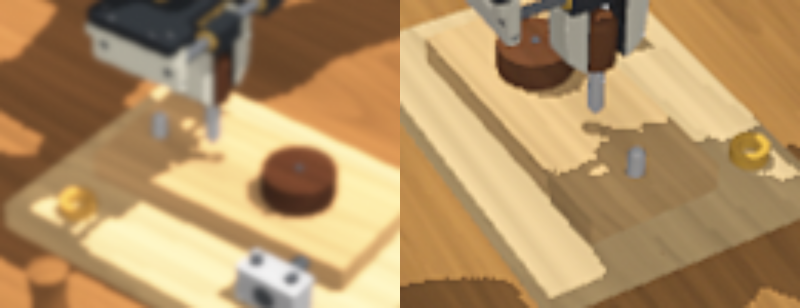

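Tip sits above the hole in both views: scene crop tip (213,140), hole (215,157); side crop tip (596,108), hole (593,128). I lower gently.

Call:
{"op": "arm_command", "data": {"xyz": [[0, 0.6, -5], [0, 0, -5], [0, 0, -3], [0, 0, -1], [0, 0, 0]], "spin": [0, 0, 0, 0, 0]}}

```text
time: 18.65
tool_pos: [0.6388, 0.0436, 0.2682]
tool_rot: [-3.141, -0.0, 1.656]
contact_force: [-0.2, 0.1, -0.1]
opening: 0.0255
grip_force: 12.0
```

Call:
{"op": "arm_command", "data": {"xyz": [[0, 0, -1], [0, 0, -1], [0, 0, 0]], "spin": [0, 0, 0]}}

```text
time: 18.95
tool_pos: [0.6388, 0.0435, 0.2665]
tool_rot: [3.142, -0.0, 1.656]
contact_force: [-0.0, 0.0, -0.7]
opening: 0.0257
grip_force: 12.0
```

Call:
{"op": "arm_command", "data": {"xyz": [[0, 0, -1], [0, 0, 0]], "spin": [0, 0]}}

```text
time: 19.15
tool_pos: [0.6388, 0.0435, 0.2655]
tool_rot: [-3.142, -0.0, 1.656]
contact_force: [-0.3, 0.5, -0.7]
opening: 0.0256
grip_force: 12.0
```

Call:
{"op": "arm_command", "data": {"xyz": [[0, 0, -1], [0, 0, -1], [0, 0, -1], [0, 0, 0]], "spin": [0, 0, 0, 0]}}

```text
time: 19.55
tool_pos: [0.6387, 0.0436, 0.2623]
tool_rot: [-3.141, -0.0, 1.656]
contact_force: [0.2, -0.1, -0.4]
opening: 0.0253
grip_force: 12.0
```

Call:
{"op": "arm_command", "data": {"xyz": [[0, 0, -1], [0, 0, -1], [0, 0, -1], [0, 0, 0]], "spin": [0, 0, 0, 0]}}

```text
time: 19.95
tool_pos: [0.6387, 0.0435, 0.2593]
tool_rot: [-3.141, -0.0, 1.656]
contact_force: [0.8, 0.5, -0.7]
opening: 0.0255
grip_force: 12.0
```

Call:
{"op": "arm_command", "data": {"xyz": [[0, 0, -1.5], [0, 0, -1.5], [0, 0, -1.5], [0, 0, -1.5], [0, 0, -1.5], [0, 0, -1.5], [0, 0, 0]], "spin": [0, 0, 0, 0, 0, 0, 0]}}

```text
time: 20.65
tool_pos: [0.6387, 0.0435, 0.2502]
tool_rot: [-3.141, -0.0, 1.656]
contact_force: [-0.7, -0.4, -0.6]
opening: 0.0255
grip_force: 12.0
```

Call:
{"op": "arm_command", "data": {"xyz": [[0, 0, -1], [0, 0, -1], [0, 0, -1], [0, 0, 0]], "spin": [0, 0, 0, 0]}}

```text
time: 21.05
tool_pos: [0.6387, 0.0435, 0.2474]
tool_rot: [-3.141, -0.0, 1.656]
contact_force: [-0.7, -0.3, -0.9]
opening: 0.0256
grip_force: 12.0
```

Call:
{"op": "arm_command", "data": {"xyz": [[0, 0, -1], [0, 0, -1], [0, 0, -1], [0, 0, 0]], "spin": [0, 0, 0, 0]}}

```text
time: 21.45
tool_pos: [0.6387, 0.0435, 0.2443]
tool_rot: [-3.141, -0.0, 1.656]
contact_force: [0.8, -0.1, -1.3]
opening: 0.0259
grip_force: 12.0
```

Tip is at about 19 mm, already inside the jig plate, with no force. Home is at TCP ≈ 0.227.

Call:
{"op": "arm_command", "data": {"xyz": [[0, 0, -1.5], [0, 0, -1.5], [0, 0, -1.5], [0, 0, -1.5], [0, 0, -1.5], [0, 0, -1.5], [0, 0, 0]], "spin": [0, 0, 0, 0, 0, 0, 0]}}

```text
time: 22.15
tool_pos: [0.6387, 0.0436, 0.2353]
tool_rot: [-3.141, -0.0, 1.656]
contact_force: [-0.8, -0.0, -2.2]
opening: 0.0257
grip_force: 12.0
```

Call:
{"op": "arm_command", "data": {"xyz": [[0, 0, -1.5], [0, 0, -1.5], [0, 0, -1], [0, 0, -1], [0, 0, 0]], "spin": [0, 0, 0, 0, 0]}}

```text
time: 22.65
tool_pos: [0.6387, 0.0435, 0.2303]
tool_rot: [-3.141, -0.0, 1.656]
contact_force: [-0.6, 0.7, 0.2]
opening: 0.0252
grip_force: 12.0
```

Call:
{"op": "arm_command", "data": {"xyz": [[0, 0, -1], [0, 0, -1], [0, 0, 0]], "spin": [0, 0, 0]}}

```text
time: 22.95
tool_pos: [0.6387, 0.0435, 0.2283]
tool_rot: [-3.141, 0.0, 1.656]
contact_force: [-0.3, 1.2, -1.1]
opening: 0.0252
grip_force: 12.0
```

Call:
{"op": "arm_command", "data": {"xyz": [[0, 0, -0.7], [0, 0, 0]], "spin": [0, 0]}}

```text
time: 23.15
tool_pos: [0.6388, 0.0435, 0.2278]
tool_rot: [3.142, -0.0, 1.656]
contact_force: [-0.0, 0.1, -1.6]
opening: 0.0258
grip_force: 12.0
```

Call:
{"op": "arm_command", "data": {"xyz": [[0, 0, -0.7], [0, 0, 0]], "spin": [0, 0]}}

```text
time: 23.35
tool_pos: [0.6388, 0.0435, 0.2271]
tool_rot: [3.141, 0.0, 1.656]
contact_force: [-0.5, -0.1, 0.4]
opening: 0.0254
grip_force: 12.0
```

Call:
{"op": "arm_command", "data": {"xyz": [[0, 0, -0.5], [0, 0, 0]], "spin": [0, 0]}}

```text
time: 23.55
tool_pos: [0.6388, 0.0435, 0.2271]
tool_rot: [3.141, 0.0, 1.656]
contact_force: [-1.9, 0.1, 3.3]
opening: 0.0252
grip_force: 12.0
```

The pin is seated, with a 3 N reaction at the expected height. Release, withdraw and check.

Call:
{"op": "arm_command", "data": {"xyz": [[0, 0, 0.4], [0, 0, 0], [0, 0, 0], [0, 0, 0], [0, 0, 0], [0, 0, 0]], "spin": [0, 0, 0, 0, 0, 0], "jaw": 0.2}}

```text
time: 24.15
tool_pos: [0.6388, 0.0435, 0.227]
tool_rot: [-3.142, 0.0, 1.656]
contact_force: [-0.1, 0.2, -0.1]
opening: 0.0549
grip_force: 0.0
```

Call:
{"op": "arm_command", "data": {"xyz": [[0, 0, 5], [0, 0, 15], [0, 0, 30], [0, 0, 40], [0, 0, 45], [-30, -30, 0], [-30, -40, 0], [0, -40, 0], [0, -40, 0], [0, 0, 0], [0, 0, 0], [0, 0, 0]], "spin": [0, 0, 0, 0, 0, 0, 0, 0, 0, 0, 0, 0]}}

```text
time: 25.35
tool_pos: [0.5788, -0.1057, 0.3627]
tool_rot: [3.141, -0.0, 1.656]
contact_force: [0.9, 0.4, 0.2]
opening: 0.0551
grip_force: 0.0
```

```bash
python3 - <<'E'
from cell import *
from h import *
np.set_printoptions(precision=1,suppress=True)
im=[]
for n,(u,v) in(("scene",(330,275)),("side",(345,235))):
    c=read_camera(n); im.append(cv2.resize(c["img"][v-75:v+75,u-97:u+98],(400,308)))
    w=cloud(c)*1000; k=(w[...,2]>75)&(w[...,2]<92)&(abs(w[...,0]-639)<30)&(abs(w[...,1]-43)<30); print(n,k.sum(),np.median(w[k],axis=0))
cv2.imwrite("pics/p4.png",np.hstack(im)[:,:,::-1])
s=observe();print(s["time"],s["contact_force"])
E
python3 look.py
```

```text
scene 74 [642.5  46.6  80.2]
side 19 [642.   36.1  77.5]
25.45 [ 0.1 -0.1  0.3]
((639.992919921875, 77.84521484375), (115.9109878540039, 223.9309844970703), 4.666926383972168)
((634.5548095703125, 78.03555297851562), (102.69883728027344, 225.0723876953125), 5.531158924102783)
25.55 [ 0.57890091 -0.10535488  0.36218305] [0.1409373  0.36680647 0.41945684]
```

View pics/p4.png

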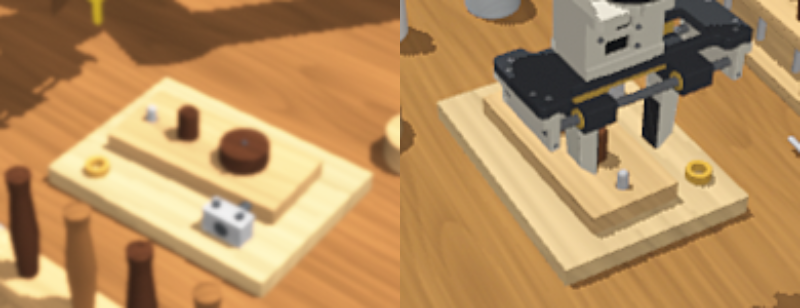

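The pin head at (188,122) in the scene crop stands upright on the board, its top at about 80 mm, so it is fully home. The board is at the stop and the gripper is clear.

```bash
python3 -c "
from cell import *
print(hand_in())"
```

```text
the job is handed in; nothing more can be done
None
```

I turned the board home against the stop and held it there at about 10 N for just over a second. The locking pin then went through the board and seated fully with only about 3 N of reaction. The gripper is clear of everything, and the job is handed in at about 25.6 s; the hand-in gave no verdict.

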